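# Eject a lock case and add it to the pile

## Task

Press the ejector lever of the blue nest down so that the brass lock case rises out of its pocket, then take the case and add it to the pile of lock cases on the stock stand. How high the pile stands is not known: lower the case gently until you feel it touch the pile's top, and only then let go, so that it is never dropped or rammed; leave it lying flat and squarely on the pile, its long sides in line and its edges within about a centimetre of those below. Leave the other things on the bench where they are.

Things in the scene. Friction and masses are not known exactly. Their poses are not given: they have to be found in the camera images.
- case: The brass lock case: a flat rectangular box, 55 (x) x 120 (y) x 16 (z) mm, 0.25 to 0.5 kg. Origin at the centre of its underside, z up. It starts lying in the pocket of the nest, its top flush with the nest's top face, its axes along the nest's within a degree or two.
- nest: Blue work nest fixed to the bench: block 120 (x) x 150 (y) x 42 (z) mm, origin at the centre of its underside, z up. Its centred pocket (59 x 124 mm) holds the case. The ejector lever sticks out from its -y end. With the lever fully down the case stands 14 mm proud of the nest's top face (underside 40 mm above the bench).
- ejector (a joint): Angle of the ejector lever: 0 up (as it starts), 0.4 rad fully down at its stop. Pressing the lever's end down raises the case; the case rises 35 mm per rad. The lever is stiff (about 6 to 9 N at the pad) and stays where it is left, so the case stays up.
- ejector_pad (a point): Centre of the top face of the red press pad (44 x 34 mm) at the lever's outer end. The lever's hinge lies along the nest's x axis at nest y = -85, z = 40 mm; the pad is 80 mm from it, about 71 mm above the bench with the lever up, 40 mm with it fully down, moving some 6 mm further out (nest -y) on the way.
- stand: Stock stand fixed to the bench: dark steel foot 100 (x) x 150 (y) x 12 mm, origin at the foot's underside centre, z up. Centred above it on a column is a rigid banded pile of two lock cases, long sides along the stand's y. The pile's height differs each time and is not reported: its flat top is 50 to 106 mm above the bench. It does not give when pressed.
- spray: Bystander: white spray-cleaner bottle, 64 mm across, 190 mm tall. Origin on its underside. Leave it alone.
- pencup: Bystander: black pen cup, 76 mm across, 90 mm tall. Origin on its underside. Leave it alone.
- driver: Bystander: screwdriver lying on the bench. Origin on the tool, low. Leave it alone.
- stapler: Bystander: blue and black stapler, 36 x 140 x 40 mm, lying along its y axis. Origin on its underside. Leave it alone.
- blanks: Bystander: open white stock bin, 120 x 160 x 60 mm. Origin on its underside. Leave it alone.
- tape: Bystander: roll of clear tape lying flat, 90 mm across, 24 mm high. Origin on its underside. Leave it alone.
Not all that is in view belongs to the job. There is more than one size of the case; the job needs the middle-sized.

How it is judged:
On the way, in this order (a step that is already met when the one before it is completed fails the run):
1. the ejector lever is pressed down and the case has risen from its pocket (value of joint ejector above 0.3 rad and z of case in the frame of nest above 0.036 m), for 0.2 s.
2. the case, still held by the fingers, touches the top of the pile (contact force between case and stand above 0.4 N and contact force between the fingers and case above 1 N and x of case in the frame of stand between -0.016 and 0.016 m and y of case in the frame of stand between -0.016 and 0.016 m), for 0.1 s.
At the end, for the whole second after the job is handed in: The case lies at rest and flat (within 0.06 rad) on the pile, released, its centre within 12 mm of the stand's centre along each of the stand's x and y axes and its long side within 0.17 rad of the stand's y axis (either way round) (x of case in the frame of stand between -0.012 and 0.012 m and y of case in the frame of stand between -0.012 and 0.012 m and angle between the y axis of case and the y axis of stand, either way round below 0.17 rad and angle between case's own z axis and vertical below 0.06 rad and contact force between case and stand above 0.5 N and linear speed of case below 0.02 m/s); the robot touches nothing.
It fails at once if the case is pressed or rammed onto the pile with more than 60 N (contact force between case and stand above 60 N).
It fails at once if the case is let fall onto the pile (more than about 6 mm: over 0.35 m/s, out of the fingers, above the stand) (linear speed of case above 0.35 m/s and contact force between the fingers and case below 0.01 N and horizontal distance between case and stand below 0.06 m).
It fails at once if another thing on the bench is moved by more than 30 mm (distance of any of spray, pencup, driver, stapler, blanks, tape from where it was at the start of the episode above 0.03 m).
It also fails if it takes over 58 s, if anything falls off the work surface, if the arm or the gripper's body presses on something with over 40 N, if the wrist force passes 120 N, or if a joint passes its speed limit or range.

## Robot

A 6-joint arm with a two-finger parallel gripper is mounted at the origin on the work surface. World frame = base frame: x ahead of the robot, y to its left, z up, the work surface at z = 0. Lengths are in m, angles in rad, forces in N, time in s.
With the tool pointing down it reaches from about 0.225 to 0.875 m from the base axis. Payload 3.4 kg.
Tool frame: the origin (TCP) lies at the very end of the fingers, on their centre line; the grasp point (between the pads) lies 19 mm behind it; z points along the fingers, y is the line along which they close (so a half turn about z gives the same grasp; the last joint's range is limited). The gripper opens to 85 mm and grips with 20 to 120 N. Pads are 22 mm wide; open, the fingers measure 114 mm over their backs; the gripper's body (76 mm by 85 mm) begins 54 mm behind the grasp point. The pads swing forward as they close: fully open they stand 13 mm farther back than shut.
Start: joints at [1.108, 0.276, 1.505, -0, 1.361, -0.121], TCP at [0.193, 0.542, 0.231] pointing down, gripper open.
Joint ranges: [-2.89, 2.89], [-0.75, 2.08], [0.22, 2.7], [-1.18, 4.32], [0.11, 2.71], [-2.7, 2.7]. Speed limits (rad/s): [2.57, 2.57, 3.14, 3.14, 3.14, 3.14].

## Interface

Orientations are given as a unit quaternion [w, x, y, z].
In Python, from rig import get_state, optics, sign_off gives the robot as it stands.
- The arm moves only by the tool send_rows, never from a script. Its argument "increments" is a list of rows, each an object with "gripper": the gripper's target within -1 to 1 (shut at 1, half-way at 0, fully open at -1); "linear": the shift along the world's x, y, z in m, a list of three; "delta_rot": the turn, a rotation vector about the world's x, y, z in rad, a list of three. In form: [{"gripper": gripper, "linear": [dx, dy, dz], "delta_rot": [rx, ry, rz]}, ...]. A call has 1 to 8 rows; each row is the pose to reach, as a shift and turn from the pose commanded when the call began; what a row does not reach only later rows make up. A row lasts 1/10 s, in which the tool goes at most 50 mm and 8.59 degrees, less where a joint would pass 70% of its speed; a pose out of reach is approached as far as the arm can. A call with a gripper value outside its range is refused whole. The fingers move at their own pace and stop on an object; "newtons" is the grip in N (left out, the last holds). Time passes only in rows, so rows that repeat a pose let the fingers close. It gives the time, the measured TCP pose, the force, the opening and the grip force at its end, in the units of the state.
- get_state(): the state, without advancing time (a new reading comes with each control period).
- optics.get_image(name): name is "scene" or "side" or "wrist"; returns a dict with "pixels" (400x640x3 uint8, blue, green, red), "K" (3x3 intrinsics, pixels), "rvec" (rotation vector, rad) and "tvec" (3), from world to camera coordinates, as OpenCV has them; the wrist camera has in their place "T_tool_cam" (4x4, takes a point from camera to tool coordinates, whose origin is the TCP and whose axes are the flange's). Camera axes: x right, y down, z forward; pixel columns grow to the right and rows downward; lengths in m; the calibration is good to about 2 mm. The wrist camera is an equidistant fisheye: a pixel r from the principal point sees the ray r / f radians off the axis. A picture is of the moment at which its call begins: read the wrist's pose just before it. There is no depth.
- sign_off(): hands the job in; it is judged then, once.
The state is a dict: "clock": time; "qpos": joint angles; "qd": joint speeds; "effort": joint torques, N m; "position": TCP position; "ee_rot": TCP orientation; "contact_force": force on the tool from outside, world axes, zero at the start; "moment": the same for the moment, N m; "width": finger opening in m; "gripper_force": force on a finger pad.
Only numpy, scipy, OpenCV 4.12 (cv2) and the standard library are available. Lean on these libraries where they do the work, as an engineer would, in place of code of your own. Each camera call takes 0.05 s, during which the arm holds its last target. There are 200 camera calls.

## Working session

There is one attempt and no reset: what is moved stays moved. The work goes in short steps, Python scripts to look and compute and a tool call to move; the robot and the scene stay as the last step left them, time stands still between calls to the robot, and variables do not carry over. Pictures are saved under pics/ and viewed, at most 10 in all, crops included, and the job is handed in when it is done.

Besides the shell and the picture viewer there is one more tool, called as a command line: name --argument value ..., lists and objects as JSON in quotes. send_rows: Moves the arm, as the interface text tells. Its arguments: {"type":"object","properties":{"increments":{"type":"array"},"newtons":{"type":"number"}},"required":["increments"]}

```bash
mkdir -p pics; cat > h.py <<'E'
import numpy as np, cv2
from rig import get_state, optics, sign_off
from scipy.spatial.transform import Rotation as R
def snap(n,f=None):
    s=get_state(); d=optics.get_image(n); d['s']=s
    if f: cv2.imwrite('pics/'+f,d['pixels'])
    return d
def cast(d,uv,z):
    u,v=uv; K=np.array(d['K'])
    if 'T_tool_cam' in d:
        x=(u-K[0,2])/K[0,0]; y=(v-K[1,2])/K[1,1]; r=np.hypot(x,y)+1e-12
        ray=np.array([x/r*np.sin(r),y/r*np.sin(r),np.cos(r)])
        q=d['s']['ee_rot']; Rt=R.from_quat([q[1],q[2],q[3],q[0]]).as_matrix()
        T=np.array(d['T_tool_cam']); o=Rt@T[:3,3]+np.array(d['s']['position']); w=Rt@T[:3,:3]@ray
    else:
        Rc=cv2.Rodrigues(np.array(d['rvec'],float))[0]; t=np.array(d['tvec'],float).ravel()
        o=-Rc.T@t; w=Rc.T@np.linalg.solve(K,[u,v,1.])
    return o+w*(z-o[2])/w[2]
E
python3 - <<'E'
from h import *
for n in('scene','side','wrist'): snap(n,n+'0.png')
print(get_state())
E
```

```text
{'clock': 0.15, 'qpos': array([ 1.10799051e+00,  2.76450038e-01,  1.50583740e+00,  3.68242565e-06,
        1.36067978e+00, -1.20997500e-01]), 'qd': array([ 9.58017370e-05, -1.67446274e-03, -2.78584315e-03,  2.21390850e-04,
        3.23889159e-04, -1.42985958e-03]), 'effort': array([ 1.26549952e-03, -4.17143333e+01, -2.46033847e+01, -2.09417925e-05,
        7.65511271e-03,  1.05423416e-05]), 'position': array([0.19256461, 0.54138891, 0.2306402 ]), 'ee_rot': array([-1.99506400e-04,  1.70073742e-01,  9.85431099e-01, -6.57691543e-04]), 'contact_force': array([-1.40630053, -0.19671629, -0.48616117]), 'moment': array([-0.03221881, -0.04962265,  0.04836013]), 'gripper_force': 0.0, 'width': 0.08537230203331758}
```

View pics/scene0.png

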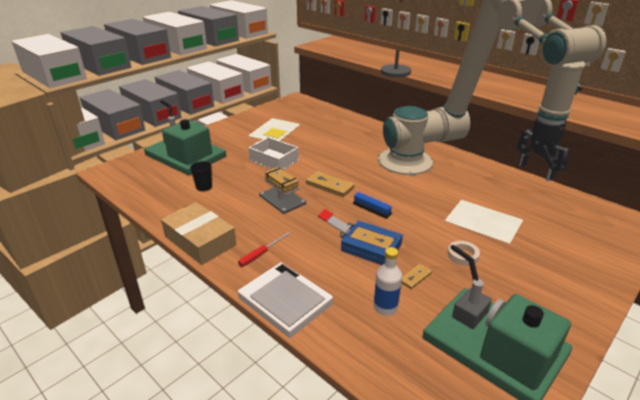

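View pics/side0.png

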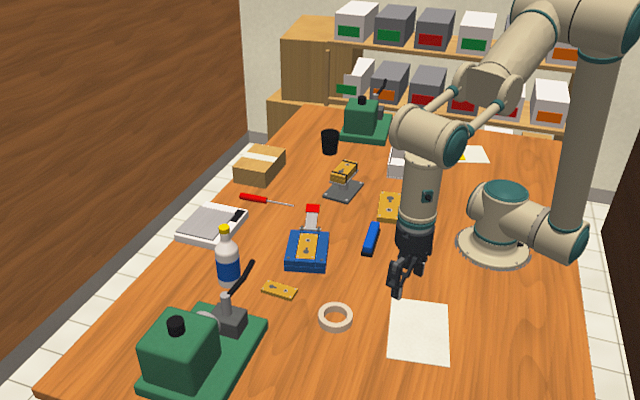

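View pics/wrist0.png

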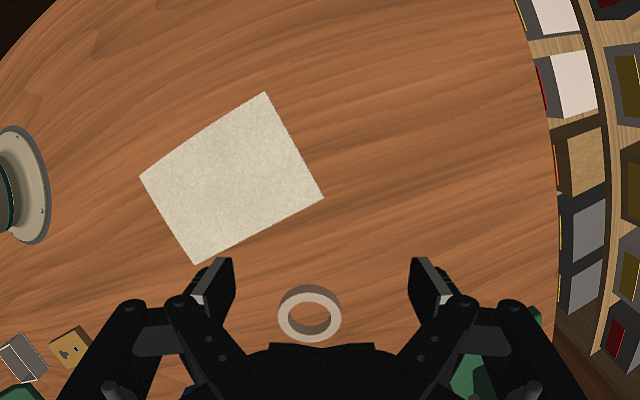

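The scene view shows the nest at about (372,240), the red pad at (326,215) and the stand at (283,190). In the side view they are at (306,250), (312,209) and (343,185). The wrist camera sees only the paper and tape so far.

```bash
cat >> h.py <<'E'
def mask(d,lo,hi,box=None):
    h=cv2.cvtColor(d['pixels'],cv2.COLOR_BGR2HSV); m=cv2.inRange(h,np.array(lo),np.array(hi))
    if box:
        k=np.zeros_like(m); x0,y0,x1,y1=box; k[y0:y1,x0:x1]=255; m&=k
    return m
def blobs(m,amin=30):
    c,_=cv2.findContours(m,cv2.RETR_EXTERNAL,cv2.CHAIN_APPROX_NONE)
    return sorted([x for x in c if cv2.contourArea(x)>amin],key=cv2.contourArea)[::-1]
def rect(d,c,z):
    p=np.array([cast(d,q,z)[:2] for q in c.reshape(-1,2)],np.float32)
    r=cv2.minAreaRect(p); (w,h),a=r[1],r[2]
    if w>h: a+=90; w,h=h,w      # long side direction = a+90
    return np.round(r[0],4),np.round((w,h),4),round((a+90)%180,1)
RED=([0,150,120],[8,255,255]); BRASS=([17,110,100],[28,255,255]); BLUE=([105,120,50],[120,255,255])
E
python3 - <<'E'
from h import *
for n,b in (('side',dict(pad=(295,195,330,225),nest=(275,215,335,285),stand=(315,150,370,210))),('scene',dict(pad=(310,200,345,230),nest=(330,210,410,270),stand=(255,160,310,215)))):
    d=snap(n)
    print(n)
    c=blobs(mask(d,*RED,b['pad']),10)
    for x in c[:2]: print('pad',x.reshape(-1,2).mean(0),rect(d,x,.071))
    for x in blobs(mask(d,*BRASS,b['nest']),30)[:2]: print('case',cv2.boundingRect(x),rect(d,cv2.convexHull(x),.042))
    for x in blobs(mask(d,*BLUE,b['nest']),30)[:2]: print('nest',cv2.boundingRect(x),rect(d,cv2.convexHull(x),.042))
    for x in blobs(mask(d,[0,0,40],[180,70,150],b['stand']),30)[:3]: print('foot',cv2.boundingRect(x),rect(d,cv2.convexHull(x),.012))
    for x in blobs(mask(d,*BRASS,b['stand']),30)[:2]: print('pile',cv2.boundingRect(x),[rect(d,cv2.convexHull(x),z) for z in (.05,.1)])
    m=cv2.resize(d['pixels'][140:290,250:410] if n=='side' else d['pixels'][150:270,250:410],None,fx=4,fy=4)
    cv2.imwrite('pics/c_%s.png'%n,m)
E
```

```text
side
pad [312.425 207.575] (array([0.5638, 0.0885]), array([0.0419, 0.0458]), 110.0)
case (295, 233, 23, 26) (array([0.5287, 0.2404]), array([0.0555, 0.1203]), 104.1)
nest (284, 230, 45, 43) (array([0.5217, 0.2616]), array([0.119 , 0.1929]), 103.7)
foot (323, 169, 41, 35) (array([ 0.5333, -0.1848]), array([0.1161, 0.2394]), 83.1)
pile (330, 159, 28, 25) [(array([ 0.5519, -0.2132]), array([0.0708, 0.1752]), 85.8), (array([ 0.5285, -0.1284]), array([0.0671, 0.1658]), 85.8)]
scene
pad [324.77419355 214.25806452] (array([0.5669, 0.0835]), array([0.0378, 0.0573]), 12.2)
case (352, 228, 46, 32) (array([0.5301, 0.263 ]), array([0.0761, 0.1701]), 84.5)
nest (342, 222, 60, 42) (array([0.5478, 0.2485]), array([0.1503, 0.158 ]), 103.0)
foot (260, 186, 46, 27) (array([ 0.5203, -0.1489]), array([0.1293, 0.1585]), 82.4)
foot (255, 160, 42, 9) (array([ 0.3887, -0.3456]), array([0.0642, 0.1633]), 133.2)
pile (268, 168, 29, 24) [(array([ 0.4914, -0.1988]), array([0.0752, 0.1626]), 81.1), (array([ 0.5469, -0.136 ]), array([0.0708, 0.1532]), 81.1)]
```

View pics/c_side.png

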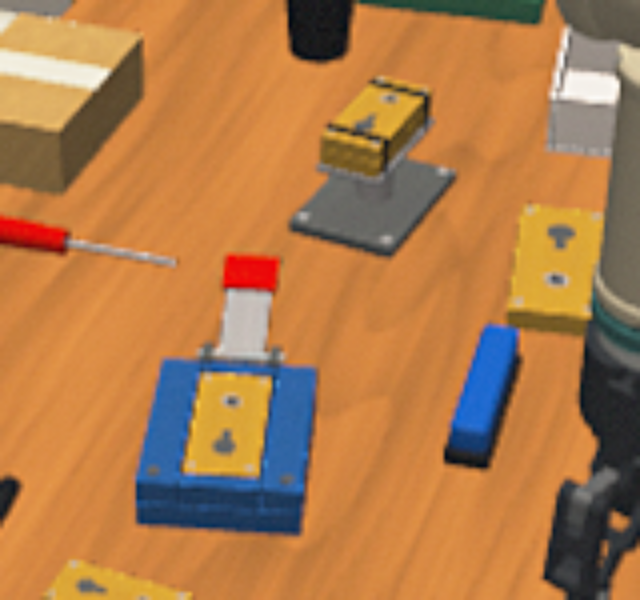

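The crop confirms the case in the nest and the pad on the far side. The case measures 55.5 x 120.3 mm, centred at (0.529, 0.240) with its long axis at 104°. Geometry puts the pad at about (0.567, 0.086), which agrees with the red mask. The stand is near (0.53, -0.15). Next I'll move above the pad with the fingers shut.

send_rows --increments '[{"gripper": 1, "linear": [0.033, -0.038, 0.0], "delta_rot": [0, 0, -0.13]}, {"gripper": 1, "linear": [0.066, -0.076, 0.0], "delta_rot": [0, 0, -0.26]}, {"gripper": 1, "linear": [0.099, -0.114, 0.0], "delta_rot": [0, 0, -0.39]}, {"gripper": 1, "linear": [0.132, -0.152, 0.0], "delta_rot": [0, 0, -0.52]}, {"gripper": 1, "linear": [0.165, -0.19, 0.0], "delta_rot": [0, 0, -0.65]}, {"gripper": 1, "linear": [0.198, -0.228, 0.0], "delta_rot": [0, 0, -0.78]}, {"gripper": 1, "linear": [0.231, -0.266, 0.0], "delta_rot": [0, 0, -0.91]}, {"gripper": 1, "linear": [0.264, -0.304, 0.0], "delta_rot": [0, 0, -0.983]}]' --newtons 40

```text
clock: 1.05
position: [0.456, 0.238, 0.2315]
ee_rot: [0.0, 0.617, 0.787, 0.0]
contact_force: [-0.3, -0.1, -0.3]
width: 0.0002
gripper_force: 0.0
```

send_rows --increments '[{"gripper": 1, "linear": [0.03, -0.037, 0], "delta_rot": [0, 0, 0]}, {"gripper": 1, "linear": [0.06, -0.074, 0], "delta_rot": [0, 0, 0]}, {"gripper": 1, "linear": [0.085, -0.11, 0], "delta_rot": [0, 0, 0]}, {"gripper": 1, "linear": [0.11, -0.151, -0.03], "delta_rot": [0, 0, 0]}, {"gripper": 1, "linear": [0.11, -0.151, -0.06], "delta_rot": [0, 0, 0]}, {"gripper": 1, "linear": [0.11, -0.151, -0.08], "delta_rot": [0, 0, 0]}, {"gripper": 1, "linear": [0.11, -0.151, -0.08], "delta_rot": [0, 0, 0]}]'

```text
clock: 1.75
position: [0.5627, 0.088, 0.148]
ee_rot: [-0.003, 0.616, 0.788, -0.002]
contact_force: [-1.1, -0.2, 0.7]
width: -0.0003
gripper_force: 0.0
```

```bash
python3 - <<'E'
from h import *
d=snap('wrist','w1.png'); s=d['s']; print(s['position'],s['ee_rot'],s['contact_force'],s['width'],s['qpos'])
for x in blobs(mask(d,*RED),30)[:3]: print('pad',cv2.boundingRect(x),rect(d,x,.071))
for x in blobs(mask(d,*BRASS),100)[:5]: print('brass',cv2.boundingRect(x),rect(d,x,.042))
E
```

```text
[0.56269477 0.08798001 0.14796626] [-0.00290081  0.6155187   0.78811333 -0.00238639] [-1.06264558 -0.15500035  0.66899444] -0.00032373514789959434 [ 3.29042895e-02  3.29870775e-01  1.64223559e+00  6.13736899e-05
  1.17699863e+00 -2.11816891e-01]
pad (295, 199, 59, 45) (array([0.565 , 0.0844]), array([0.0354, 0.0442]), 14.2)
pad (472, 289, 64, 23) (array([0.7607, 0.0456]), array([0.021 , 0.0854]), 1.3)
brass (292, 0, 69, 90) (array([0.533 , 0.2197]), array([0.0543, 0.0774]), 104.4)
brass (86, 231, 65, 112) (array([ 0.3634, -0.0728]), array([0.07  , 0.1525]), 99.0)
brass (514, 379, 36, 21) (array([ 0.9463, -0.1215]), array([0.0475, 0.0653]), 179.3)
```

View pics/w1.png

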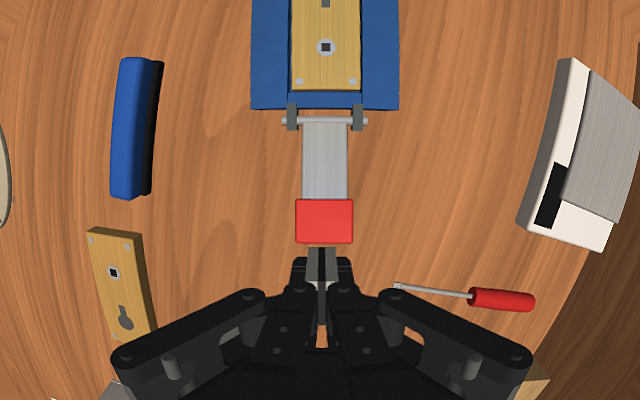

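The wrist view shows the red pad at (324,221), just ahead of the closed fingers. Cast onto its plane, it measures 35 x 44 mm and is centred at (0.565, 0.084). Now I'll press it down.

send_rows --increments '[{"gripper": 1, "linear": [0.003, -0.004, -0.035], "delta_rot": [0, 0, 0]}, {"gripper": 1, "linear": [0.003, -0.004, -0.065], "delta_rot": [0, 0, 0]}, {"gripper": 1, "linear": [0.003, -0.004, -0.075], "delta_rot": [0, 0, 0]}, {"gripper": 1, "linear": [0.003, -0.005, -0.082], "delta_rot": [0, 0, 0]}, {"gripper": 1, "linear": [0.004, -0.007, -0.089], "delta_rot": [0, 0, 0]}, {"gripper": 1, "linear": [0.004, -0.008, -0.096], "delta_rot": [0, 0, 0]}, {"gripper": 1, "linear": [0.004, -0.009, -0.103], "delta_rot": [0, 0, 0]}]'

```text
clock: 2.5
position: [0.5689, 0.0793, 0.0509]
ee_rot: [0.001, 0.614, 0.789, -0.0]
contact_force: [-4.4, -2.4, 6.6]
width: -0.0
gripper_force: 3.8
```

send_rows --increments '[{"gripper": 1, "linear": [0, 0, -0.003], "delta_rot": [0, 0, 0]}, {"gripper": 1, "linear": [0, 0, -0.006], "delta_rot": [0, 0, 0]}, {"gripper": 1, "linear": [0, 0, -0.008], "delta_rot": [0, 0, 0]}, {"gripper": 1, "linear": [0, 0, -0.008], "delta_rot": [0, 0, 0]}]'

```text
clock: 2.9
position: [0.5694, 0.0789, 0.0429]
ee_rot: [0.001, 0.614, 0.789, -0.0]
contact_force: [-2.1, -3.4, 4.5]
width: -0.0002
gripper_force: 2.1
```

send_rows --increments '[{"gripper": 1, "linear": [0, 0, -0.003], "delta_rot": [0, 0, 0]}, {"gripper": 1, "linear": [0, 0, -0.006], "delta_rot": [0, 0, 0]}, {"gripper": 1, "linear": [0, 0, -0.006], "delta_rot": [0, 0, 0]}, {"gripper": 1, "linear": [0, 0, -0.006], "delta_rot": [0, 0, 0]}]'

```text
clock: 3.3
position: [0.5696, 0.079, 0.04]
ee_rot: [0.002, 0.614, 0.789, 0.0]
contact_force: [-8.5, -3.2, 23.6]
width: 0.0
gripper_force: 12.1
```

The stop is reached, with 24 N at z = 0.040. I'll rise, open and look at the case.

send_rows --increments '[{"gripper": 1, "linear": [0, 0, 0.04], "delta_rot": [0, 0, 0]}, {"gripper": 0, "linear": [0, 0, 0.09], "delta_rot": [0, 0, 0]}, {"gripper": -1, "linear": [-0.01, 0.03, 0.135], "delta_rot": [0, 0, 0]}, {"gripper": -1, "linear": [-0.02, 0.065, 0.17], "delta_rot": [0, 0, 0]}, {"gripper": -1, "linear": [-0.025, 0.08, 0.17], "delta_rot": [0, 0, 0]}, {"gripper": -1, "linear": [-0.025, 0.08, 0.17], "delta_rot": [0, 0, 0]}, {"gripper": -1, "linear": [-0.025, 0.08, 0.17], "delta_rot": [0, 0, 0]}]'

```text
clock: 4.0
position: [0.5443, 0.1599, 0.2057]
ee_rot: [0.001, 0.614, 0.789, 0.001]
contact_force: [0.1, -0.3, 0.1]
width: 0.0843
gripper_force: 0.0
```

```bash
python3 - <<'E'
from h import *
d=snap('wrist','w2.png'); s=d['s']; print(s['position'],s['ee_rot'],s['contact_force'],s['width'])
for x in blobs(mask(d,*BRASS),100)[:5]: print('brass',cv2.boundingRect(x),rect(d,x,.056))
for x in blobs(mask(d,*BLUE),100)[:5]: print('blue',cv2.boundingRect(x),rect(d,x,.042))
d=snap('side'); 
for x in blobs(mask(d,*BRASS,(275,205,335,285)),30)[:2]: print('case',cv2.boundingRect(x),rect(d,cv2.convexHull(x),.056))
for x in blobs(mask(d,*RED,(295,195,330,235)),10)[:1]: print('pad',rect(d,x,.04))
E
```

```text
[0.54433818 0.15991882 0.20565807] [1.19979481e-03 6.14383946e-01 7.89006011e-01 6.64748012e-04] [ 0.05591269 -0.26302852  0.12110333] 0.08433479681481795
brass (295, 47, 59, 124) (array([0.5273, 0.2399]), array([0.0548, 0.1187]), 104.5)
brass (121, 266, 48, 42) (array([ 0.3602, -0.013 ]), array([0.057 , 0.0674]), 8.9)
brass (452, 387, 45, 13) (array([ 0.8738, -0.1008]), array([0.0315, 0.118 ]), 176.7)
blue (263, 35, 122, 149) (array([0.527 , 0.2399]), array([0.1196, 0.1501]), 103.8)
blue (146, 128, 32, 118) (array([0.3685, 0.1169]), array([0.0364, 0.1389]), 93.1)
blue (477, 0, 64, 39) (array([0.7021, 0.4091]), array([0.0465, 0.0873]), 28.1)
case (296, 229, 22, 30) (array([0.526 , 0.2477]), array([0.0542, 0.136 ]), 104.2)
pad (array([0.5669, 0.0817]), array([0.0317, 0.0433]), 10.9)
```

View pics/w2.png

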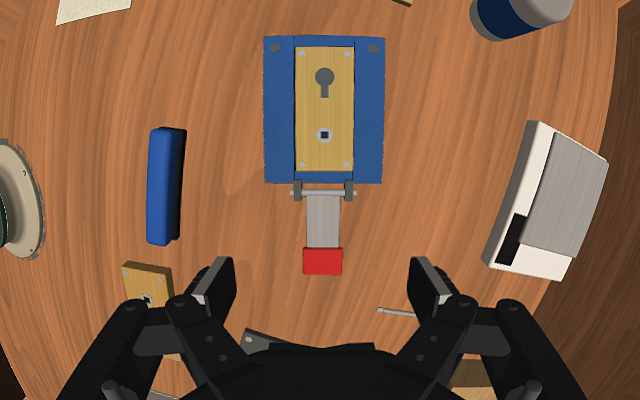

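The case stands proud. At the 56 mm plane it measures 55 x 119 mm, centred at (0.527, 0.240) with its axis at 104.4°, and the tool is already aligned. I'll descend to grasp it.

send_rows --increments '[{"gripper": -0.75, "linear": [-0.009, 0.04, 0], "delta_rot": [0, 0, 0]}, {"gripper": -0.75, "linear": [-0.017, 0.08, 0], "delta_rot": [0, 0, 0]}, {"gripper": -0.75, "linear": [-0.017, 0.08, -0.045], "delta_rot": [0, 0, 0]}, {"gripper": -0.75, "linear": [-0.017, 0.08, -0.09], "delta_rot": [0, 0, 0]}, {"gripper": -0.75, "linear": [-0.017, 0.08, -0.13], "delta_rot": [0, 0, 0]}, {"gripper": -0.75, "linear": [-0.017, 0.08, -0.145], "delta_rot": [0, 0, 0]}, {"gripper": -0.75, "linear": [-0.017, 0.08, -0.153], "delta_rot": [0, 0, 0]}, {"gripper": -0.75, "linear": [-0.017, 0.08, -0.153], "delta_rot": [0, 0, 0]}]'

```text
clock: 4.9
position: [0.5267, 0.2388, 0.0499]
ee_rot: [-0.001, 0.615, 0.788, -0.001]
contact_force: [0.2, 0.6, 1.0]
width: 0.0748
gripper_force: 0.0
```

send_rows --increments '[{"gripper": -0.75, "linear": [0, 0, -0.003], "delta_rot": [0, 0, 0]}, {"gripper": -0.75, "linear": [0, 0, -0.006], "delta_rot": [0, 0, 0]}, {"gripper": -0.75, "linear": [0, 0, -0.009], "delta_rot": [0, 0, 0]}, {"gripper": -0.75, "linear": [0, 0, -0.009], "delta_rot": [0, 0, 0]}]'

```text
clock: 5.3
position: [0.5271, 0.2397, 0.0425]
ee_rot: [0.0, 0.615, 0.789, 0.0]
contact_force: [-0.7, 0.6, 0.9]
width: 0.0749
gripper_force: 0.0
```

send_rows --increments '[{"gripper": -0.75, "linear": [0, 0, -0.003], "delta_rot": [0, 0, 0]}, {"gripper": -0.75, "linear": [0, 0, -0.004], "delta_rot": [0, 0, 0]}, {"gripper": -0.75, "linear": [0, 0, -0.004], "delta_rot": [0, 0, 0]}]'

```text
clock: 5.6
position: [0.5269, 0.2398, 0.0382]
ee_rot: [-0.0, 0.615, 0.789, -0.0]
contact_force: [0.5, -0.1, -0.3]
width: 0.0746
gripper_force: 0.0
```

send_rows --increments '[{"gripper": -0.4, "linear": [0, 0, -0.004], "delta_rot": [0, 0, 0]}, {"gripper": 0, "linear": [0, 0, -0.003], "delta_rot": [0, 0, 0]}, {"gripper": 1, "linear": [0, 0, -0.002], "delta_rot": [0, 0, 0]}, {"gripper": 1, "linear": [0, 0, -0.002], "delta_rot": [0, 0, 0]}, {"gripper": 1, "linear": [0, 0, -0.002], "delta_rot": [0, 0, 0]}]' --newtons 60

```text
clock: 6.1
position: [0.5285, 0.2403, 0.0384]
ee_rot: [0.001, 0.615, 0.788, 0.002]
contact_force: [-0.3, -0.5, 11.3]
width: 0.0536
gripper_force: 71.0
```

Gripped at 54 mm opening and 71 N. I'll lift slowly at first.

send_rows --increments '[{"gripper": 1, "linear": [0, 0, 0.005], "delta_rot": [0, 0, 0]}, {"gripper": 1, "linear": [0, 0, 0.015], "delta_rot": [0, 0, 0]}, {"gripper": 1, "linear": [0, 0, 0.035], "delta_rot": [0, 0, 0]}, {"gripper": 1, "linear": [0, 0, 0.065], "delta_rot": [0, 0, 0]}, {"gripper": 1, "linear": [0, 0, 0.1], "delta_rot": [0, 0, 0]}, {"gripper": 1, "linear": [0, 0, 0.14], "delta_rot": [0, 0, 0]}, {"gripper": 1, "linear": [0, 0, 0.175], "delta_rot": [0, 0, 0]}, {"gripper": 1, "linear": [0, 0, 0.175], "delta_rot": [0, 0, 0]}]'

```text
clock: 6.9
position: [0.5298, 0.2407, 0.2169]
ee_rot: [0.003, 0.615, 0.789, 0.004]
contact_force: [0.5, 0.3, -2.3]
width: 0.0541
gripper_force: 64.2
```

```bash
python3 - <<'E'
from h import *
d=snap('wrist','w3.png'); s=d['s']; print(s['position'],s['contact_force'],s['moment'],s['width'],s['gripper_force'])
d=snap('side','s3.png')
E
```

```text
[0.5298416  0.24071942 0.21688718] [ 0.46030598  0.26839556 -2.29480363] [ 0.02456904 -0.05144909  0.0412573 ] 0.054138803698463314 64.17929291725159
```

View pics/w3.png

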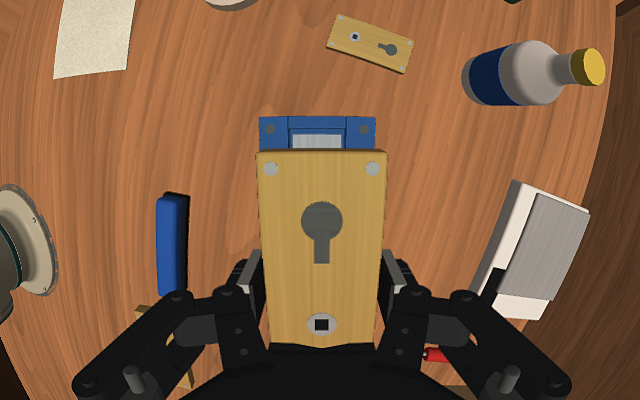

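The case is held firmly, and the empty pocket is visible beyond it at (317,133). I'll carry it past the stand to the -y side, turning -22°, so the wrist camera can see the stand's foot.

send_rows --increments '[{"gripper": 1, "linear": [0, -0.02, 0.005], "delta_rot": [0, 0, 0]}, {"gripper": 1, "linear": [0, -0.055, 0.01], "delta_rot": [0, 0, -0.05]}, {"gripper": 1, "linear": [0, -0.095, 0.01], "delta_rot": [0, 0, -0.1]}, {"gripper": 1, "linear": [0, -0.135, 0.01], "delta_rot": [0, 0, -0.15]}, {"gripper": 1, "linear": [0, -0.175, 0.01], "delta_rot": [0, 0, -0.2]}, {"gripper": 1, "linear": [0, -0.215, 0.01], "delta_rot": [0, 0, -0.25]}, {"gripper": 1, "linear": [0, -0.255, 0.01], "delta_rot": [0, 0, -0.3]}, {"gripper": 1, "linear": [0, -0.295, 0.01], "delta_rot": [0, 0, -0.35]}]'

```text
clock: 7.8
position: [0.5251, -0.0564, 0.2187]
ee_rot: [-0.002, 0.744, 0.669, -0.001]
contact_force: [0.6, 0.6, -3.3]
width: 0.0535
gripper_force: 64.1
```

send_rows --increments '[{"gripper": 1, "linear": [0, -0.04, 0], "delta_rot": [0, 0, -0.04]}, {"gripper": 1, "linear": [0, -0.08, 0], "delta_rot": [0, 0, -0.04]}, {"gripper": 1, "linear": [0, -0.12, 0], "delta_rot": [0, 0, -0.04]}, {"gripper": 1, "linear": [0, -0.16, 0], "delta_rot": [0, 0, -0.04]}, {"gripper": 1, "linear": [0, -0.2, 0], "delta_rot": [0, 0, -0.04]}, {"gripper": 1, "linear": [0, -0.235, 0], "delta_rot": [0, 0, -0.04]}, {"gripper": 1, "linear": [0, -0.25, 0], "delta_rot": [0, 0, -0.04]}, {"gripper": 1, "linear": [0, -0.25, 0], "delta_rot": [0, 0, -0.04]}]'

```text
clock: 8.6
position: [0.5259, -0.3066, 0.2186]
ee_rot: [-0.002, 0.757, 0.653, -0.001]
contact_force: [0.7, 0.5, -3.7]
width: 0.0539
gripper_force: 64.0
```

```bash
python3 - <<'E'
from h import *
d=snap('wrist','w4.png'); s=d['s']; print(s['position'],s['ee_rot'],s['contact_force'],s['moment'],s['width'],s['gripper_force'])
for x in blobs(mask(d,*BRASS),100)[:5]: print('brass',cv2.boundingRect(x),rect(d,x,.05),rect(d,x,.106))
for x in blobs(mask(d,[0,0,30],[180,80,150],(150,0,500,300)),200)[:5]: print('grey',cv2.boundingRect(x),rect(d,x,.012))
E
```

```text
[ 0.52588635 -0.30658115  0.2186089 ] [-2.13412826e-03  7.57039546e-01  6.53365295e-01 -6.02005708e-04] [ 0.73918579  0.48647712 -3.65122351] [ 0.08092454 -0.02777155 -0.00395635] 0.053910514347269296 64.0312135219574
brass (256, 151, 132, 197) (array([ 0.5124, -0.3924]), array([0.1354, 0.2532]), 81.6) (array([ 0.5168, -0.364 ]), array([0.1112, 0.2078]), 81.6)
brass (117, 0, 77, 108) (array([ 0.3643, -0.1043]), array([0.069 , 0.1488]), 99.0) (array([ 0.3952, -0.1275]), array([0.0567, 0.1222]), 99.0)
brass (269, 0, 65, 72) (array([ 0.5282, -0.1443]), array([0.0644, 0.0792]), 82.4) (array([ 0.5298, -0.1604]), array([0.0529, 0.065 ]), 82.4)
brass (549, 63, 67, 68) (array([ 0.888 , -0.2282]), array([0.085 , 0.1389]), 0.1) (array([ 0.8252, -0.2293]), array([0.0698, 0.114 ]), 0.1)
brass (537, 0, 71, 40) (array([ 0.888 , -0.1118]), array([0.0605, 0.1387]), 0.3) (array([ 0.8251, -0.1337]), array([0.0497, 0.1139]), 0.3)
grey (262, 0, 90, 114) (array([ 0.5295, -0.1576]), array([0.0994, 0.1376]), 82.5)
grey (150, 193, 111, 107) (array([ 0.385 , -0.3543]), array([0.1019, 0.1807]), 131.5)
grey (301, 202, 41, 61) (array([ 0.5153, -0.3701]), array([0.0483, 0.0786]), 81.8)
grey (150, 225, 38, 75) (array([ 0.2778, -0.3876]), array([0.0552, 0.1083]), 99.6)
grey (382, 250, 30, 50) (array([ 0.6071, -0.4417]), array([0.0344, 0.0778]), 94.4)
```

View pics/w4.png

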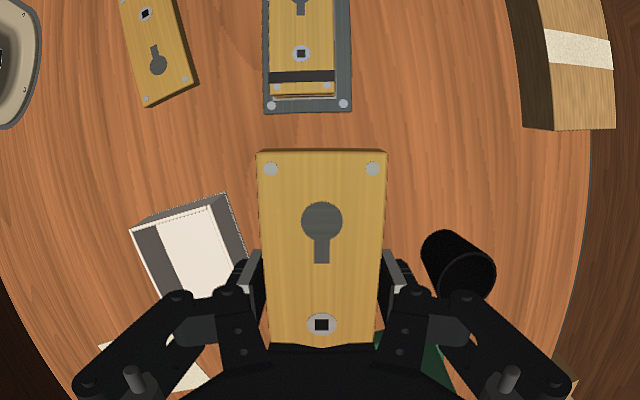

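The foot's near edge and side edges are visible: its width measures 99 mm and its axis lies at 82.5°. That puts the stand centre at (0.530, -0.151). The pile's apparent width suggests a top at about z = 0.096. Next I'll check where the case sits in the grip, from its far edge at rows 150 to 154.

```bash
python3 - <<'E'
from h import *
d=snap('wrist'); s=d['s']; p=s['position']; z=p[2]+.0176
c=blobs(mask(d,*BRASS,(240,130,400,260)),500)[0].reshape(-1,2)
P=np.array([cast(d,q,z)[:2]-p[:2] for q in c])
u=np.array([np.cos(np.radians(81.6)),np.sin(np.radians(81.6))]); n=np.array([u[1],-u[0]])
a,b=P@u,P@n; print('far edge',a.max(),'sides',b[(a>.02)&(a<.05)].min(),b[(a>.02)&(a<.05)].max(), rect(d,c,z))
E
```

```text
far edge 0.059828070281188264 sides -0.0275460140077742 0.027224152853970028 (array([ 0.531 , -0.2698]), array([0.0491, 0.0549]), 171.8)
```

The case is centred on the TCP, with its far edge at 59.8 mm and its sides at ±27.4 mm. I'll move it over the pile.

send_rows --increments '[{"gripper": 1, "linear": [0.001, 0.03, 0], "delta_rot": [0, 0, 0.012]}, {"gripper": 1, "linear": [0.002, 0.07, 0], "delta_rot": [0, 0, 0.012]}, {"gripper": 1, "linear": [0.003, 0.11, 0], "delta_rot": [0, 0, 0.012]}, {"gripper": 1, "linear": [0.004, 0.145, 0], "delta_rot": [0, 0, 0.012]}, {"gripper": 1, "linear": [0.004, 0.155, -0.03], "delta_rot": [0, 0, 0.012]}, {"gripper": 1, "linear": [0.004, 0.155, -0.065], "delta_rot": [0, 0, 0.012]}, {"gripper": 1, "linear": [0.004, 0.155, -0.09], "delta_rot": [0, 0, 0.012]}, {"gripper": 1, "linear": [0.004, 0.155, -0.095], "delta_rot": [0, 0, 0.012]}]'

```text
clock: 9.5
position: [0.5279, -0.1468, 0.1233]
ee_rot: [-0.004, 0.751, 0.66, -0.001]
contact_force: [0.5, 0.3, -2.7]
width: 0.0537
gripper_force: 64.3
```

send_rows --increments '[{"gripper": 1, "linear": [0, 0, -0.002], "delta_rot": [0, 0, 0]}, {"gripper": 1, "linear": [0, 0, -0.004], "delta_rot": [0, 0, 0]}, {"gripper": 1, "linear": [0, 0, -0.006], "delta_rot": [0, 0, 0]}, {"gripper": 1, "linear": [0, 0, -0.008], "delta_rot": [0, 0, 0]}, {"gripper": 1, "linear": [0, 0, -0.01], "delta_rot": [0, 0, 0]}, {"gripper": 1, "linear": [0, 0, -0.01], "delta_rot": [0, 0, 0]}]'

```text
clock: 10.1
position: [0.5309, -0.1504, 0.1163]
ee_rot: [0.0, 0.752, 0.659, 0.0]
contact_force: [-0.4, -0.3, -2.5]
width: 0.0535
gripper_force: 64.3
```

Well placed at (0.531, -0.150). I'll lower it 1 mm per row, reading the force after each short call.

send_rows --increments '[{"gripper": 1, "linear": [0, 0, -0.0015], "delta_rot": [0, 0, 0]}, {"gripper": 1, "linear": [0, 0, -0.003], "delta_rot": [0, 0, 0]}, {"gripper": 1, "linear": [0, 0, -0.0045], "delta_rot": [0, 0, 0]}, {"gripper": 1, "linear": [0, 0, -0.006], "delta_rot": [0, 0, 0]}, {"gripper": 1, "linear": [0, 0, -0.006], "delta_rot": [0, 0, 0]}]'

```text
clock: 10.6
position: [0.5308, -0.1502, 0.11]
ee_rot: [-0.0, 0.752, 0.659, -0.0]
contact_force: [0.6, 0.6, -2.8]
width: 0.0536
gripper_force: 64.3
```

send_rows --increments '[{"gripper": 1, "linear": [0, 0, -0.001], "delta_rot": [0, 0, 0]}, {"gripper": 1, "linear": [0, 0, -0.002], "delta_rot": [0, 0, 0]}, {"gripper": 1, "linear": [0, 0, -0.003], "delta_rot": [0, 0, 0]}, {"gripper": 1, "linear": [0, 0, -0.004], "delta_rot": [0, 0, 0]}, {"gripper": 1, "linear": [0, 0, -0.004], "delta_rot": [0, 0, 0]}]'

```text
clock: 11.1
position: [0.5309, -0.1502, 0.1062]
ee_rot: [-0.0, 0.752, 0.659, -0.0]
contact_force: [0.2, 0.6, -3.5]
width: 0.0532
gripper_force: 64.3
```

send_rows --increments '[{"gripper": 1, "linear": [0, 0, -0.001], "delta_rot": [0, 0, 0]}, {"gripper": 1, "linear": [0, 0, -0.002], "delta_rot": [0, 0, 0]}, {"gripper": 1, "linear": [0, 0, -0.003], "delta_rot": [0, 0, 0]}, {"gripper": 1, "linear": [0, 0, -0.003], "delta_rot": [0, 0, 0]}]'

```text
clock: 11.5
position: [0.5309, -0.1502, 0.1031]
ee_rot: [-0.0, 0.752, 0.659, -0.0]
contact_force: [0.7, -0.5, -3.8]
width: 0.0534
gripper_force: 64.3
```

send_rows --increments '[{"gripper": 1, "linear": [0, 0, -0.001], "delta_rot": [0, 0, 0]}, {"gripper": 1, "linear": [0, 0, -0.002], "delta_rot": [0, 0, 0]}, {"gripper": 1, "linear": [0, 0, -0.003], "delta_rot": [0, 0, 0]}, {"gripper": 1, "linear": [0, 0, -0.003], "delta_rot": [0, 0, 0]}]'

```text
clock: 11.9
position: [0.5309, -0.1502, 0.1001]
ee_rot: [-0.0, 0.752, 0.659, -0.0]
contact_force: [-0.7, -0.7, -2.8]
width: 0.0534
gripper_force: 64.3
```

send_rows --increments '[{"gripper": 1, "linear": [0, 0, -0.001], "delta_rot": [0, 0, 0]}, {"gripper": 1, "linear": [0, 0, -0.002], "delta_rot": [0, 0, 0]}, {"gripper": 1, "linear": [0, 0, -0.002], "delta_rot": [0, 0, 0]}]'

```text
clock: 12.2
position: [0.5309, -0.1502, 0.0982]
ee_rot: [-0.0, 0.752, 0.659, -0.0]
contact_force: [-0.7, 0.1, -3.8]
width: 0.0534
gripper_force: 64.3
```

send_rows --increments '[{"gripper": 1, "linear": [0, 0, -0.001], "delta_rot": [0, 0, 0]}, {"gripper": 1, "linear": [0, 0, -0.002], "delta_rot": [0, 0, 0]}, {"gripper": 1, "linear": [0, 0, -0.002], "delta_rot": [0, 0, 0]}]'

```text
clock: 12.5
position: [0.5311, -0.1503, 0.097]
ee_rot: [0.0, 0.752, 0.659, 0.0]
contact_force: [-1.9, 0.4, 2.4]
width: 0.0534
gripper_force: 65.0
```

send_rows --increments '[{"gripper": 1, "linear": [0, 0, -0.001], "delta_rot": [0, 0, 0]}, {"gripper": 1, "linear": [0, 0, -0.002], "delta_rot": [0, 0, 0]}, {"gripper": 1, "linear": [0, 0, -0.002], "delta_rot": [0, 0, 0]}]'

```text
clock: 12.8
position: [0.5312, -0.1503, 0.097]
ee_rot: [0.001, 0.752, 0.659, 0.0]
contact_force: [-4.6, 1.4, 14.4]
width: 0.0534
gripper_force: 66.5
```

Contact is felt at TCP z = 0.097, with about 17 N on the pile against the earlier load reading. I'll ease off slightly and open.

send_rows --increments '[{"gripper": 1, "linear": [0, 0, 0.001], "delta_rot": [0, 0, 0]}, {"gripper": 1, "linear": [0, 0, 0.0015], "delta_rot": [0, 0, 0]}, {"gripper": -0.5, "linear": [0, 0, 0.0015], "delta_rot": [0, 0, 0]}, {"gripper": -0.9, "linear": [0, 0, 0.0015], "delta_rot": [0, 0, 0]}, {"gripper": -0.9, "linear": [0, 0, 0.0015], "delta_rot": [0, 0, 0]}]' --newtons 20

```text
clock: 13.3
position: [0.5312, -0.1504, 0.0956]
ee_rot: [0.0, 0.752, 0.659, 0.0]
contact_force: [-0.2, -0.4, -0.4]
width: 0.081
gripper_force: 0.0
```

send_rows --increments '[{"gripper": -0.9, "linear": [0, 0, 0.01], "delta_rot": [0, 0, 0]}, {"gripper": -0.9, "linear": [0, 0, 0.03], "delta_rot": [0, 0, 0]}, {"gripper": -0.9, "linear": [0, 0, 0.06], "delta_rot": [0, 0, 0]}, {"gripper": -0.9, "linear": [0, -0.03, 0.1], "delta_rot": [0, 0, 0]}, {"gripper": -0.9, "linear": [0, -0.07, 0.12], "delta_rot": [0, 0, 0]}, {"gripper": -0.9, "linear": [0, -0.11, 0.12], "delta_rot": [0, 0, 0]}, {"gripper": -0.9, "linear": [0, -0.14, 0.12], "delta_rot": [0, 0, 0]}, {"gripper": -0.9, "linear": [0, -0.14, 0.12], "delta_rot": [0, 0, 0]}]'

```text
clock: 14.1
position: [0.5312, -0.2946, 0.2164]
ee_rot: [0.002, 0.753, 0.658, -0.001]
contact_force: [0.1, 0.7, -0.2]
width: 0.0812
gripper_force: 0.0
```

```bash
python3 - <<'E'
from h import *
d=snap('wrist','w5.png'); s=d['s']; print(s['position'],s['contact_force'],s['width'])
for x in blobs(mask(d,*BRASS,(200,0,420,250)),100)[:3]: print('brass',cv2.boundingRect(x),rect(d,x,.114))
for x in blobs(mask(d,[0,0,30],[180,80,150],(200,0,420,250)),200)[:2]: print('grey',cv2.boundingRect(x),rect(d,x,.012))
E
```

```text
[ 0.53118409 -0.29461309  0.21636261] [ 0.09265006  0.71416863 -0.18098215] 0.08123030552112252
brass (262, 0, 70, 110) (array([ 0.5286, -0.1666]), array([0.055 , 0.0926]), 82.4)
grey (259, 0, 90, 124) (array([ 0.5301, -0.1527]), array([0.0994, 0.1474]), 82.7)
grey (200, 200, 40, 50) (array([ 0.3957, -0.3357]), array([0.0349, 0.0671]), 96.9)
```

View pics/w5.png

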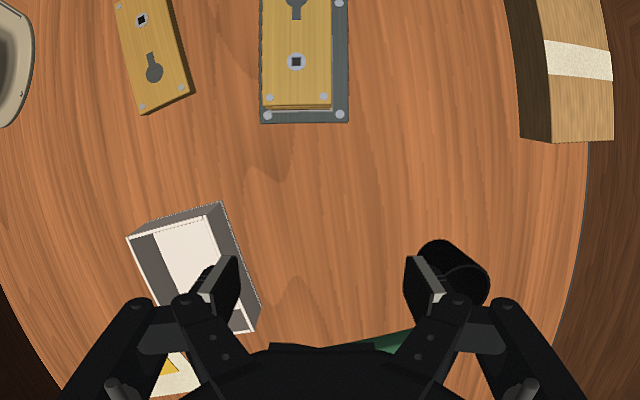

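The case lies on the pile at (299,55). Its axis is at 82.4° against the stand's 82.7°, and its centre is about (0.530, -0.153) against (0.530, -0.151). The robot is clear of everything.

```bash
python3 -c "
from rig import sign_off
print(sign_off())"
```

```text
the job is handed in; nothing more can be done
None
```

The brass case was ejected, lowered onto the pile until contact was felt, released square on it (about 2 mm off centre in the last image), and the job was handed in; no verdict came back.

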